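Bring the freshness wheel on the coffee canister round to the start mark

TASK

The wide, low coffee canister has just been refilled, so its freshness wheel has to go back to the start: with a fingertip, flick the edge of the lobed wheel on its lid clockwise (seen from above), click by click, until its arrow rests in the click at the wedge mark over the lid's clasp, without running past it. Only push the wheel, gently, and never grip or lift anything; the canister stays standing where it is, and the tall tea canister with its own wheel and everything else on the shelf are left alone.

Things in the scene. Friction and masses are not known exactly. Their poses are not given: they have to be found in the camera images.
- coffee: The wide, low canister: white stoneware, 150 mm diameter, 110 mm high to the flat top of its steel lid, about 1.4 kg, standing loose on the steel shelf; a sideways push above about 5 N may shove it. Origin: centre of its underside, z up. Its wire clasp sticks out of its side at its own -x by 9 mm, the lid's hinge at +x by 6 mm, both below the lid's top. The black wheel lies on the lid.
- coffee_wheel (a joint): Turn of the coffee canister's wheel in rad, growing clockwise seen from above; 0: arrow at the wedge (goal). Starts 2 to 5 clicks short, at a negative value. It clicks at every multiple of 30 degrees (0.5236) and, let go between two, springs into the nearer; about 1.5 N at a lobe moves it. No stop at 0. Seen from above the arrow points along the canister's -x turned anticlockwise by minus this.
- coffee_lid (a point): Point on the wheel's axis, level with the coffee lid's top, fixed to the canister. The wheel fills 1 to 14 mm above it: a disc of 68 mm diameter with six lobes 60 degrees apart, radial bars 14 mm wide with round ends centred 49 mm from the axis (tips on a 112 mm circle, 27 mm free between bars 40 mm out, 37 mm at the ends), one under the arrow's tip. The lid's 12 marks are at most 2 mm high.
- coffee_wedge (a point): The wedge mark on the coffee lid (long black wedge, 13 mm, its narrow end towards the wheel, over the clasp): a point on it 65 mm from the axis at the canister's own -x, level with the lid's top. The arrow must come to point at it.
- coffee_arrow (a point): Tip of the white raised arrow on top of the coffee wheel, 53 mm from the axis, 15 mm above the lid; turns with the wheel.
- tea: The tall, slim tea canister: same make, 110 mm diameter, 155 mm high to the lid, with its own smaller wheel (80 mm across, up to 14 mm above the lid). To be left alone. Origin: centre of its underside.
- tea_arrow (a point): Tip of the arrow on the tea canister's wheel, 37 mm from its axis; it must stay where it is.
- butter_dish: Ceramic butter dish plate, 115 x 180 x 17 mm; leave alone. Origin: centre of its underside.
- butter_lid: Ceramic lid of the butter dish, 90 x 150 mm, 77 mm high with its knob, standing on the plate; leave alone. Origin: centre of its underside.
- spoon_rest: Bamboo spoon rest, 240 x 100 x 18 mm; leave alone. Origin: centre of its underside.
- spatula: Black plastic spatula, 280 mm long, lying on the spoon rest; leave alone. Origin: underside, mid-length.
- cruet: Glass condiment cruet with stopper, 66 mm diameter, 173 mm high; leave alone. Origin: centre of its underside.
- kanaka: Small copper coffee pot, 78 mm diameter, 82 mm high, with a brass handle reaching 155 mm from its axis and up to 113 mm high, along its own +x; leave alone. Origin: centre of its underside.
- tea_glass: Empty tea glass, 60 mm diameter, 80 mm high; leave alone. Origin: centre of its underside.
There are look-alikes about, which are no part of the job. Leave any blue or red look-alike of the coffee alone.

How it is judged:
By the outcome, as a careful person would: the job done as asked, in the order asked, and still so for the second after the job is handed in, with the robot touching nothing.
It also fails if it takes over 61 s, if anything falls off the work surface, if the arm or the gripper's body presses on something with over 40 N, if the wrist force passes 120 N, or if a joint passes its speed limit or range.

ROBOT

A 7-joint arm with a two-finger parallel gripper is mounted at the origin on the work surface. World frame = base frame: x ahead of the robot, y to its left, z up, the work surface at z = 0. Lengths are in m, angles in degrees, forces in N, time in s.
With the tool pointing down it reaches from about 0.35 to 0.9 m from the base axis. Payload 19.9 kg.
Tool frame: the origin (TCP) lies midway between the tips of the shut fingers; the grasp point (between the pads) lies 19 mm behind it; z points along the fingers, y is the line along which they close (so a half turn about z gives the same grasp; the last joint's range is limited). The gripper opens to 85 mm and grips with 20 to 120 N. Pads are 22 mm wide; open, the fingers measure 114 mm over their backs; the gripper's body (76 mm by 85 mm) begins 54 mm behind the grasp point. The pads swing forward as they close: fully open they stand 13 mm farther back than shut.
Start: joints at [71.878, 23.915, -0.59, 92.452, 0.269, 63.638, -3.037], TCP at [0.17, -0.602, 0.231] pointing down, gripper open.
Joint ranges: [-161.28, 161.28], [-22.2, 115.67], [-73.04, 71.86], [3.21, 147.25], [-68.34, 248.33], [10.77, 114.83], [-161.83, 161.83]. Speed limits (degrees/s): [108.29, 108.29, 136.94, 136.94, 172.46, 172.46, 172.46].

INTERFACE

Orientations are given as [roll, pitch, yaw] about the fixed x, y, z axes, in that order (R = Rz(yaw) Ry(pitch) Rx(roll)).
In Python, from bench import env gives the robot as it stands.
- The arm moves only by the shell command python3 -m jog 'ROWS' [FORCE]. ROWS is JSON, a list of rows, each a list of 5 numbers: the closure, from -1 (fully open) to 1 (shut), then the shift along the tool's x, y, z in m, then the turn about the tool's z in rad. A call has 1 to 10 rows; each row is the pose to reach, as a shift and turn from the pose commanded when the call began, along the tool's axes at that moment; what a row does not reach only later rows make up. A row lasts 1/12 s, in which the tool goes at most 41.7 mm and 7.16 degrees, less where a joint would pass 70% of its speed; a pose out of reach is approached as far as the arm can. A call with a gripper value outside its range is refused whole. The fingers move at their own pace and stop on an object; FORCE is the grip in N (left out, the last holds). Time passes only in rows, so rows that repeat a pose let the fingers close. It gives the time, the measured TCP pose, the force, the opening and the grip force at its end, in the units of the state.
- env.read_state(): the state, without advancing time (a new reading comes with each control period).
- env.read_camera(name): name is "scene" or "top" or "wrist"; returns a dict with "img" (420x560x3 uint8, blue, green, red), "z_map" (420x560 float32, m along the optical axis (not along the pixel's ray), 0 where there is no reading), "fx", "fy", "cx", "cy" (pixels), "T" (4x4, takes a point from camera to world coordinates). Camera axes: x right, y down, z forward; pixel columns grow to the right and rows downward; lengths in m; the calibration is good to about 2 mm. A picture is of the moment at which its call begins.
- env.sign_off(): hands the job in; it is judged then, once.
Trained networks look in a picture, given as the dict that the camera call returned (one of the last four; its "shot" number tells which), for a name from the list of things; names that differ only in an ending like _2 or _b are one class to them, and where a whole thing is asked for, a point or a joint stands for the part that bears it (a point fixed in the world has none). Each returns a list of dicts, best first, with "confidence" (0 to 1); they miss things now and then, are a little off and sometimes report something else, mostly with a low value. They report only what shows in the picture. A call takes as long as a camera call. They do not tell look-alikes from the thing itself.
- env.find_in(picture, thing): "extent" ([left, top, right, bottom] as shares, 0 to 1, of the picture: columns of its width, rows of its height, round what is visible of it).
The state is a dict: "t": time; "q": joint angles; "joint_velocities": joint speeds; "joint_torque": joint torques, N m; "tcp_pos": TCP position; "tcp_rot": TCP orientation; "contact_force": force on the tool from outside, world axes, zero at the start; "moment": the same for the moment, N m; "grip_width": finger opening in m; "grip_force": force on a finger pad.
Only numpy, scipy, OpenCV 4.12 (cv2) and the standard library are available. Lean on these libraries where they do the work, as an engineer would, in place of code of your own. Each camera call takes 0.05 s, during which the arm holds its last target. There are 200 camera calls.

## Working session

There is one attempt and no reset: what is moved stays moved. The work goes in short steps, Python scripts to look and compute and a shell command to move; the robot and the scene stay as the last step left them, time stands still between calls to the robot, and variables do not carry over. Pictures are saved under pics/ and viewed, at most 10 in all, crops included, and the job is handed in when it is done.

```bash
mkdir -p pics
cat > h.py <<'E'
import numpy as np,cv2
from bench import env
def px2w(c,u,v,z=None):
    d=np.array([(u-c['cx'])/c['fx'],(v-c['cy'])/c['fy'],1.]);T=np.array(c['T'])
    if z is None:
        return T[:3,:3]@(d*c['z_map'][int(v),int(u)])+T[:3,3]
    r=T[:3,:3]@d; return T[:3,3]+r*(z-T[2,3])/r[2]
E
python3 - <<'E'
from h import *
c=env.read_camera('top');s=env.read_camera('scene')
cv2.imwrite('pics/a.png',c['img']);cv2.imwrite('pics/s.png',s['img'])
for n in ['coffee','tea','coffee_wheel','coffee_arrow','coffee_wedge']:
  for k,p in(('top',c),('scene',s)):
    for d in env.find_in(p,n)[:4]:
      e=np.array(d['extent'])*[560,420,560,420];u,v=(e[0]+e[2])/2,(e[1]+e[3])/2
      print(k,n,round(d['confidence'],2),e.round(),px2w(p,u,v).round(3))
print(env.read_state())
E
```

```text
top coffee 0.88 [323. 281. 392. 349.] [ 0.302 -0.176  0.124]
top coffee 0.78 [371.  85. 445. 150.] [ 0.762 -0.314  0.124]
top coffee 0.59 [310. 159. 376. 226.] [ 0.587 -0.152  0.122]
scene coffee 0.95 [ 84. 187. 166. 261.] [ 0.793 -0.281  0.108]
scene coffee 0.71 [195. 175. 255. 245.] [ 0.626 -0.123  0.108]
scene coffee 0.61 [262. 107. 315. 169.] [ 0.344 -0.149  0.105]
top tea 0.66 [193. 176. 244. 223.] [0.573 0.133 0.168]
top tea 0.56 [411. 180. 452. 272.] [ 0.504 -0.393  0.02 ]
scene tea 0.85 [303. 224. 357. 300.] [0.613 0.16  0.15 ]
top coffee_wheel 0.97 [388.  91. 433. 135.] [ 0.773 -0.32   0.123]
top coffee_wheel 0.94 [318. 169. 367. 214.] [ 0.589 -0.152  0.125]
top coffee_wheel 0.74 [201. 184. 232. 214.] [0.573 0.139 0.172]
top coffee_wheel 0.69 [334. 293. 384. 342.] [ 0.296 -0.181  0.123]
scene coffee_wheel 0.98 [199. 174. 248. 212.] [ 0.598 -0.15   0.123]
scene coffee_wheel 0.81 [ 95. 192. 140. 231.] [ 0.782 -0.313  0.119]
scene coffee_wheel 0.77 [267. 106. 310. 135.] [ 0.301 -0.181  0.117]
scene coffee_wheel 0.73 [168. 288. 257. 333.] [0.814 0.005 0.062]
top coffee_arrow 0.9
[... 998 characters left out ...]
: 0.6, 'q': array([71.87648642, 23.91527878, -0.59081622, 92.45250309,  0.27094649,
       63.6390312 , -3.03609403]), 'joint_velocities': array([ 0.03743119,  0.14293094,  0.00729668,  0.08384116,  0.06886349,
        0.03173113, -0.00832555]), 'joint_torque': array([ 3.41970626e-04, -8.63906264e+01,  6.77819476e-01, -4.35096788e+01,
        1.91999908e-02,  2.04905926e-03,  3.96626706e-05]), 'tcp_pos': array([ 0.16960117, -0.60152524,  0.23125958]), 'tcp_rot': array([-1.79994744e+02,  3.53903039e-03,  1.57478456e+01]), 'contact_force': array([ 0.41365759, -0.05625511,  0.40639921]), 'moment': array([0.03616451, 0.00481747, 0.06015584]), 'grip_force': 0.0, 'grip_width': 0.08553261620570751}
```

View pics/a.png

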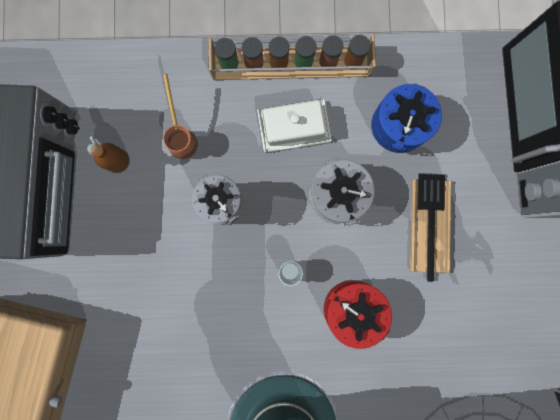

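View pics/s.png

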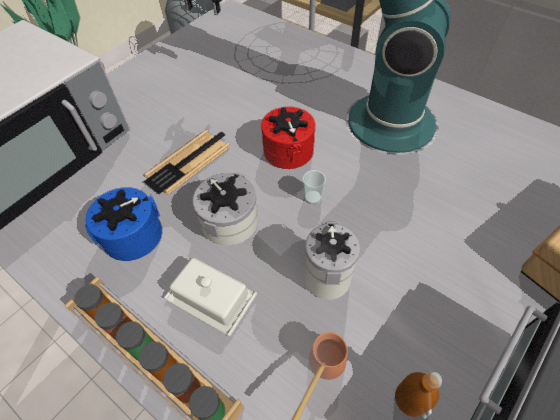

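Candidates seen from the top camera: red wide canister (359,315), blue wide (408,117), white wide (343,191), and the tall white tea (217,199). The white wide one at (343,191) fits. I'll confirm it in an enlarged crop.

Run:
```python
from h import *
c=env.read_camera('top')
g=cv2.resize(c['img'][150:235,300:385],(595,595),interpolation=cv2.INTER_CUBIC)
cv2.imwrite('pics/b.png',g)
np.savez('top.npz',**{k:c[k] for k in('z_map','fx','fy','cx','cy','T')})
# wheel disc centre & lid centre from depth
H,W=c['z_map'].shape;v,u=np.mgrid[:H,:W];z=c['z_map'];T=np.array(c['T'])
P=np.stack([(u-c['cx'])/c['fx']*z,(v-c['cy'])/c['fy']*z,z],-1)@T[:3,:3].T+T[:3,3]
np.save('P.npy',P)
m=(abs(P[...,2]-.114)<.016)&(np.hypot(P[...,0]-.59,P[...,1]+.152)<.1)
q=P[m][:,:2].astype(np.float32)
print('lid',cv2.minEnclosingCircle(q), np.percentile(P[m][:,2],[5,50,95]))
dark=m&(c['img'].max(-1)<60)
q=P[dark][:,:2].astype(np.float32);print('wheel',cv2.minEnclosingCircle(q),q.mean(0))
```

```text
lid ((0.5918094515800476, -0.15493685007095337), 0.08144500851631165) [0.10492196 0.10962591 0.12454578]
wheel ((0.586030900478363, -0.1586970090866089), 0.061449773609638214) [ 0.5925078  -0.15130527]
```

View pics/b.png

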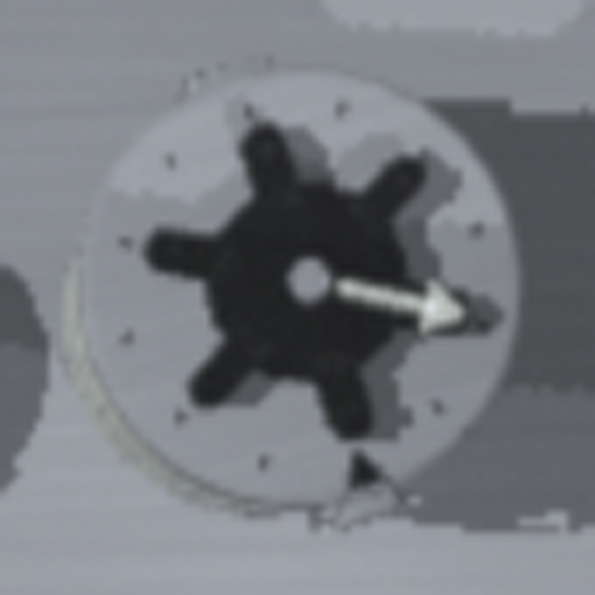

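The crop shows the white wide canister: hub at about (344,190), arrow tip at (367,195) pointing right, and the black wedge over the clasp at (352,217). Clockwise from arrow to wedge is about 60°, so 2 clicks. I'll push a lobe on the near side with the shut fingers following an arc.

```bash
python3 -m jog '[[1,0.236,-0.172,0,-0.55],[1,0.236,-0.172,0,-0.55],[1,0.236,-0.172,0,-0.55],[1,0.236,-0.172,0,-0.55],[1,0.236,-0.172,0,-0.55],[1,0.236,-0.172,0,-0.55],[1,0.236,-0.172,0,-0.55],[1,0.236,-0.172,0,-0.55],[1,0.236,-0.172,0,-0.55],[1,0.236,-0.172,0,-0.55]]' 20
python3 - <<'E'
from h import *
P=None
d=np.load('top.npz');c={k:d[k] for k in d}
f=lambda x,y:(300+x/7-.43,150+y/7-.43)
C=px2w(c,*f(308,280),.125);A=px2w(c,*f(466,312),.125);W=px2w(c,*f(363,468),.11)
print(C,A,W,[np.degrees(np.arctan2(*(X-C)[1::-1])).round(1) for X in(A,W)],[np.hypot(*(X-C)[:2]).round(4) for X in(A,W)])
# six lobe tips
for x,y in [(263,128),(415,165),(495,315),(352,435),(198,400),(148,248)]:
  L=px2w(c,*f(x,y),.124);print(np.degrees(np.arctan2(*(L-C)[1::-1])).round(1),np.hypot(*(L-C)[:2]).round(4))
s=env.read_state();print(s['tcp_pos'],s['tcp_rot'],np.round(s['q'],1))
E
```

```text
t: 1.48
tcp_pos: [0.3499, -0.3722, 0.2314]
tcp_rot: [180.0, 0.0, 47.3]
contact_force: [-0.2, -1.2, 0.2]
grip_width: -0.0004
grip_force: 0.0
[ 0.59323904 -0.15408093  0.125     ] [ 0.58118285 -0.20670471  0.125     ] [ 0.53038144 -0.17276069  0.11      ] [np.float64(-102.9), np.float64(-163.4)] [np.float64(0.054), np.float64(0.0656)]
14.3 0.0536
-44.5 0.0535
-101.9 0.0639
-166.0 0.054
136.0 0.0548
77.1 0.0546
[ 0.34990291 -0.37221777  0.23139035] [1.79991474e+02 1.93632212e-02 4.72670615e+01] [ 55.8  12.8 -14.3 108.1   3.7  59.5  -2.8]
```

```bash
python3 -m jog '[[1,0.296,-0.020,0,-0.518],[1,0.296,-0.020,0,-0.518],[1,0.296,-0.020,0,-0.518],[1,0.296,-0.020,0,-0.518],[1,0.296,-0.020,0,-0.518],[1,0.296,-0.020,0,-0.518],[1,0.296,-0.020,0,-0.518],[1,0.296,-0.020,0.06,-0.518],[1,0.296,-0.020,0.06,-0.518],[1,0.296,-0.020,0.06,-0.518]]'
python3 - <<'E'
from h import *
w=env.read_camera('wrist');c=env.read_camera('top')
t=cv2.resize(c['img'][140:245,290:395],(400,400),interpolation=cv2.INTER_CUBIC)
a=w['img'].copy()
o=np.zeros((420,800,3),np.uint8);o[:300,:400]=cv2.resize(a,(400,300));o[:400,400:]=t
cv2.imwrite('pics/c.png',o)
print(np.round(w['T'],3),w['fx'])
E
```

```text
t: 2.32
tcp_pos: [0.5344, -0.1413, 0.1673]
tcp_rot: [-179.6, -0.0, 76.9]
contact_force: [-0.4, -0.3, -0.8]
grip_width: 0.0001
grip_force: 0.0
[[ 0.974 -0.213 -0.08   0.555]
 [-0.228 -0.922 -0.314 -0.059]
 [-0.006  0.324 -0.946  0.309]
 [ 0.     0.     0.     1.   ]] 305.21257370780944
```

View pics/c.png

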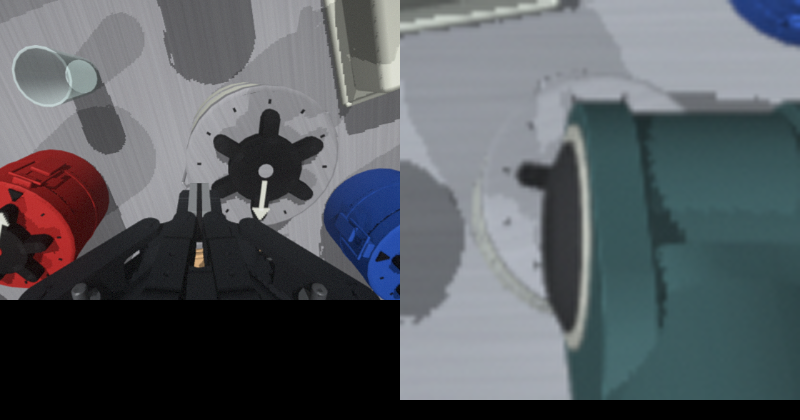

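The wrist view shows the wheel with its hub at about (372,239), the arrow tip at (367,308) and the fingertips at (278,262), between two lobes. I'll check the centre and the lobe angles from here.

Run:
```python
from h import *
w=env.read_camera('wrist')
k=1.4
# hub: bright blob near; lobes typed
C=px2w(w,266*k,171*k,.125);print(C)
for n,x,y in [('l',269,112),('l',322,141),('l',217,143),('l',313,192),('l',213,192),('arrow',260,221)]:
  L=px2w(w,x*k,y*k,.124);print(n,np.degrees(np.arctan2(*(L-C)[1::-1])).round(1),np.hypot(*(L-C)[:2]).round(4))
z=w['z_map'];H,W=z.shape;v,u=np.mgrid[:H,:W]
P=np.stack([(u-w['cx'])/w['fx']*z,(v-w['cy'])/w['fy']*z,z],-1)@np.array(w['T'])[:3,:3].T+np.array(w['T'])[:3,3]
m=(P[...,2]>.121)&(P[...,2]<.13)&(np.hypot(P[...,0]-C[0],P[...,1]-C[1])<.062)
print(m.sum(),np.median(P[m],0))
# fingertip: pts near tcp
s=env.read_state();t=s['tcp_pos'];print(t,s['tcp_rot'])
m=(P[...,2]<t[2]+.03)&(P[...,2]>t[2]-.01)
yw=np.radians(s['tcp_rot'][2]);q=P[m][:,:2]-t[:2]
print(m.sum(),'x',np.percentile(q@[np.cos(yw),np.sin(yw)],[1,50,99]),'y',np.percentile(q@[np.sin(yw),-np.cos(yw)],[1,50,99]),P[m][:,2].min())
```

```text
[ 0.59766257 -0.1586206   0.125     ]
l 79.5 0.0555
l 18.2 0.0562
l 136.5 0.0543
l -38.5 0.0539
l -168.2 0.0546
arrow -103.4 0.057
10580 [ 0.59593836 -0.15110502  0.12264872]
[ 0.53650851 -0.1423412   0.17240246] [1.79952690e+02 1.53648807e-02 7.68308137e+01]
1737 x [0.00681684 0.01106509 0.01227835] y [-1.31631998e-02 -6.86041259e-05  1.33959222e-02] 0.17329589523179334
```

```bash
python3 -m jog '[[1,0,0.003,0.02,0],[1,0,0.003,0.035,0],[1,0,0.003,0.045,0],[1,0,0.003,0.050,0],[1,0,0.003,0.055,0],[1,0,0.003,0.055,0],[1,0,0.003,0.055,0]]'
```

```text
t: 3.05
tcp_pos: [0.5395, -0.1418, 0.1169]
tcp_rot: [180.0, 0.0, 76.9]
contact_force: [-0.6, 0.5, 0.1]
grip_width: 0.0002
grip_force: 0.0
```

```bash
python3 -m jog '[[1,0.004,0,0,0.07],[1,0.008,0.0006,0,0.14],[1,0.011,0.0011,0,0.192],[1,0.0139,0.0017,0,0.244],[1,0.0168,0.0025,0,0.297],[1,0.0197,0.0035,0,0.349],[1,0.0225,0.0046,0,0.401],[1,0.0252,0.0058,0,0.454],[1,0.027,0.0067,0,0.489],[1,0.027,0.0067,0,0.489]]'
python3 - <<'E'
from h import *
w=env.read_camera('wrist');cv2.imwrite('pics/d.png',w['img']);s=env.read_state();print(s['tcp_pos'],s['tcp_rot'],s['contact_force'])
E
```

```text
t: 3.88
tcp_pos: [0.5524, -0.1165, 0.1171]
tcp_rot: [179.9, -0.0, 48.8]
contact_force: [0.4, 0.4, 0.7]
grip_width: 0.0001
grip_force: 0.0
[ 0.55224894 -0.11670692  0.11699346] [ 1.79950740e+02 -2.75173477e-02  4.89813818e+01] [ 0.04077443 -0.63077546 -0.16603244]
```

View pics/d.png

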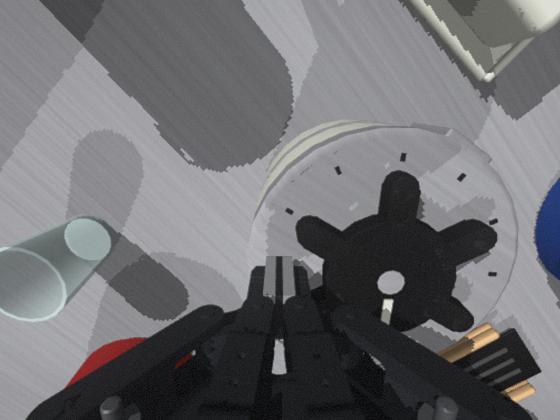

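The first click is done: the lobes are at (401,175), (305,228) and (493,232), with the arrow stub below the hub at (390,283). I'll check the angle.

Run:
```python
from h import *
w=env.read_camera('wrist')
C=px2w(w,390,283,.125);print(C)
for x,y,z in [(401,172,.124),(299,226,.124),(496,230,.124),(470,327,.124),(387,318,.125)]:
  L=px2w(w,x,y,z);print(np.degrees(np.arctan2(*(L-C)[1::-1])).round(1),np.hypot(*(L-C)[:2]).round(4))
```

```text
[ 0.59439331 -0.15426302  0.125     ]
50.4 0.0566
105.6 0.0556
-10.1 0.0554
-72.0 0.0543
-128.6 0.0213
```

Wheel is now in the click 30° short, with the finger again centred in the gap, so I'll repeat the same stroke.

```bash
python3 -m jog '[[1,0.004,0,0,0.07],[1,0.008,0.0006,0,0.14],[1,0.011,0.0011,0,0.192],[1,0.0139,0.0017,0,0.244],[1,0.0168,0.0025,0,0.297],[1,0.0197,0.0035,0,0.349],[1,0.0225,0.0046,0,0.401],[1,0.0252,0.0058,0,0.454],[1,0.027,0.0067,0,0.489],[1,0.027,0.0067,0,0.489]]'
python3 - <<'E'
from h import *
w=env.read_camera('wrist');cv2.imwrite('pics/e.png',w['img']);s=env.read_state();print(s['tcp_pos'],s['tcp_rot'],s['contact_force'])
E
```

```text
t: 4.82
tcp_pos: [0.5749, -0.1008, 0.1165]
tcp_rot: [180.0, -0.0, 20.9]
contact_force: [-0.0, 0.2, -0.0]
grip_width: 0.0
grip_force: 0.0
[ 0.57468617 -0.10097352  0.11645714] [ 1.79996036e+02 -8.61074534e-03  2.10018905e+01] [-0.15985038  0.28460057  0.09345381]
```

View pics/e.png

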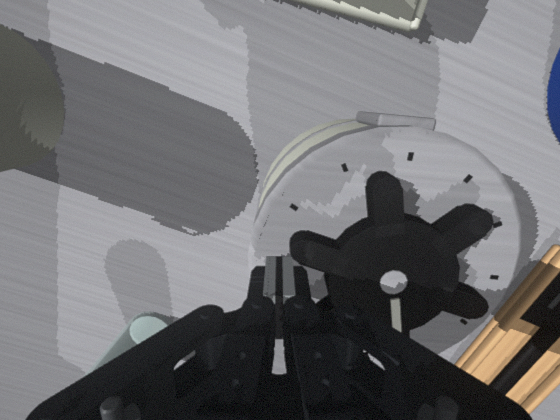

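The wheel stands between clicks (lobe at (383,175) lies between the marks), so the finger is still on the lobe. I'll push a further 7° gently.

```bash
python3 -m jog '[[1,0.002,0,0,0.035],[1,0.004,0.0001,0,0.07],[1,0.007,0.0004,0,0.122],[1,0.007,0.0004,0,0.122],[1,0.007,0.0004,0,0.122]]'
python3 - <<'E'
from h import *
w=env.read_camera('wrist');cv2.imwrite('pics/f.png',w['img']);s=env.read_state();print(s['tcp_pos'],s['tcp_rot'],s['contact_force'])
E
```

```text
t: 5.28
tcp_pos: [0.5812, -0.0989, 0.1164]
tcp_rot: [180.0, -0.0, 14.1]
contact_force: [0.4, -0.4, -0.1]
grip_width: -0.0
grip_force: 0.0
[ 0.58111455 -0.09893889  0.11631493] [-1.79996768e+02  4.86910346e-03  1.40704737e+01] [-1.39842046 -1.00109566 -0.51484549]
```

View pics/f.png

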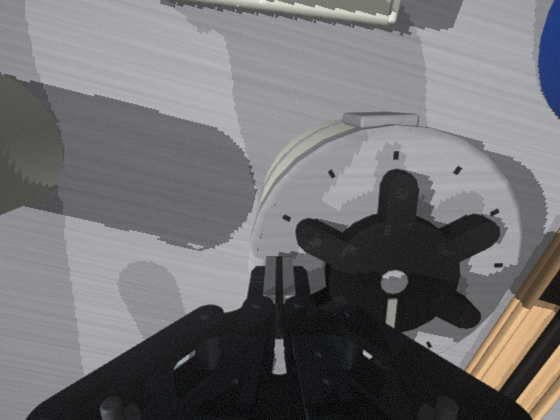

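The lobe at (400,172) is now in line with the mark at (396,156), so the second click has snapped in. I'll lift straight up, draw back and check.

```bash
python3 -m jog '[[1,0,0,-0.005,0],[1,0,0,-0.03,0],[1,0,0,-0.07,0],[1,0,0,-0.11,0],[1,0,-0.04,-0.13,0],[1,0,-0.08,-0.13,0],[1,-0.03,-0.11,-0.13,0],[1,-0.06,-0.14,-0.13,0],[1,-0.09,-0.17,-0.13,0],[1,-0.09,-0.17,-0.13,0]]'
python3 - <<'E'
from h import *
c=env.read_camera('top');w=env.read_camera('wrist')
o=np.zeros((420,800,3),np.uint8);o[:300,:400]=cv2.resize(w['img'],(400,300));o[:400,400:]=cv2.resize(c['img'][140:240,295:395],(400,400),interpolation=cv2.INTER_CUBIC)
cv2.imwrite('pics/g.png',o)
E
```

```text
t: 6.17
tcp_pos: [0.4482, 0.0478, 0.2466]
tcp_rot: [180.0, 0.1, 14.3]
contact_force: [2.0, 0.2, 0.8]
grip_width: 0.0
grip_force: 0.0
```

View pics/g.png

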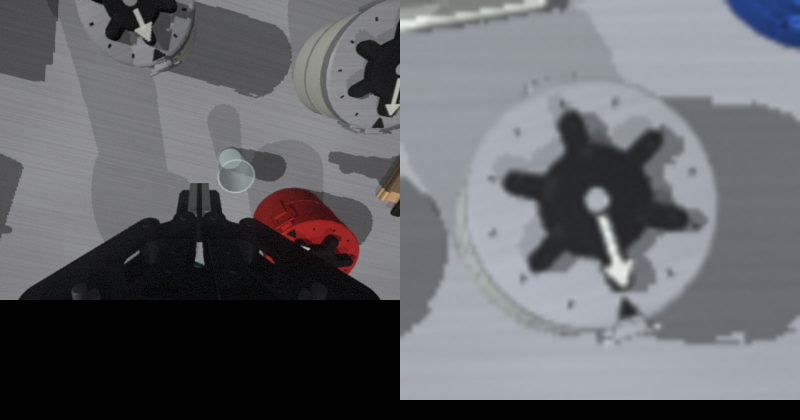

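The arrow tip at (622,288) points at the wedge at (627,308), in line with the hub at (597,200). The canister hasn't moved and the robot is clear of everything.

```bash
python3 -c "
from bench import env
print(env.sign_off())"
```

```text
the job is handed in; nothing more can be done
None
```

The coffee canister's wheel was pushed two clicks clockwise, its arrow now rests at the wedge over the clasp, and the job is handed in.

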